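# Lift-test two recipe-card clips by the fridge

## Robot

A 6-joint arm with a two-finger parallel gripper is mounted at the origin on the work surface. World frame = base frame: x ahead of the robot, y to its left, z up, the work surface at z = 0. Lengths are in m, angles in degrees, forces in N, time in s.
With the tool pointing down it reaches from about 0.325 to 0.9 m from the base axis. Payload 6.1 kg.
Tool frame: the origin (TCP) lies at the very end of the fingers, on their centre line; the grasp point (between the pads) lies 19 mm behind it; z points along the fingers, y is the line along which they close (so a half turn about z gives the same grasp; the last joint's range is limited). The gripper opens to 87 mm and grips with 3 to 60 N. Pads are 19 mm wide; open, the fingers measure 117 mm over their backs; the gripper's body (75 mm by 190 mm) begins 51 mm behind the grasp point.
Start: joints at [57.347, 12.628, 87.462, -0, 79.91, -7.225], TCP at [0.268, 0.564, 0.223] pointing down, gripper open.
Joint ranges: [-170.65, 170.65], [-52.31, 119.04], [5.05, 147.46], [-71.25, 251.25], [11.57, 151.72], [-153.62, 153.62]. Speed limits (degrees/s): [147.25, 147.25, 172.46, 180, 180, 180].

## Interface

Orientations are given as [roll, pitch, yaw] about the fixed x, y, z axes, in that order (R = Rz(yaw) Ry(pitch) Rx(roll)).
In Python, from plant import arm, capture gives the robot as it stands. The module is installed in compiled form; this text tells all that it offers. Calls block until the motion is done:
- arm.move_ptp(position, orientation): joint-space move of the TCP to a pose.
- arm.move_linear(position, rate=0.15, frame=None, stop_force=None): straight line of the TCP; frame=None keeps the orientation; rate is the mean speed in m/s. With stop_force (N) it stops when the force on the tool has changed by that much, and returns True; else False.
- arm.move_joints(angles): joint-space move.
- arm.set_gripper(opening, force=None): finger opening in m; force is the grip in N (None keeps the last); returns when the fingers have stopped.
- arm.dwell(seconds).
- arm.inverse_kinematics(position, orientation): joint angles nearest the present ones, or None.
- capture(name): name is "side" or "top" or "wrist"; returns a dict with "frame" (384x512x3 uint8, red, green, blue), "range_z" (384x512 float32, m along the optical axis (not along the pixel's ray), 0 where there is no reading), "vfov" (degrees; the focal length in pixels is half the picture's height over the tangent of half this angle, whatever the lens; pixels are square), "cx", "cy" (the principal point, pixels), "R" (3x3) and "t" (3): a world point X has camera coordinates R X + t. Camera axes: x right, y down, z forward; pixel columns grow to the right and rows downward; lengths in m; the calibration is good to about 2 mm. A picture is of the moment at which its call begins.
A pose or a line that the arm cannot do raises arm.MotionError and nothing moves.
- arm.close_job(): hands the job in; it is judged then, once.
Readings, each from a call of its own:
- arm.read_t(): time.
- arm.read_joint_positions(): joint angles.
- arm.read_joint_vel(): joint speeds.
- arm.read_joint_efforts(): joint torques, N m.
- arm.read_tool_pos(): TCP position.
- arm.read_ee_rot(): TCP orientation.
- arm.read_force(): force on the tool from outside, world axes, zero at the start.
- arm.read_wrist_torque(): the same for the moment, N m.
- arm.read_gripper_width(): finger opening in m.
- arm.read_grasp_force(): force on a finger pad.
Only numpy, scipy, OpenCV 4.12 (cv2) and the standard library are available. Lean on these libraries where they do the work, as an engineer would, in place of code of your own. Each camera call takes 0.05 s, during which the arm holds its last target. There are 200 camera calls.

## Task

Test the two card clips standing on the counter by lifting each one's card straight up by its thick top edge. If the clip hangs on and comes up with the card, it is good: stand clip and card together, upright, in the low metal tray. If the clip lets go of its card, it is worn out: leave that clip standing where it is and put the bare card in the deep white box.

Things in the scene. Friction and masses are not known exactly. Their poses are not given: they have to be found in the camera images.
- card_a_bar (a point): Centre of the thick top edge of card A: a bar 60 x 12 mm, 14 mm high, on a stiff white plastic tag 60 mm wide, 4 mm thick, 102 mm tall in all, 30 g. Grip it across the 12 mm. The point is 95 mm above the tag's lower edge; x: thickness direction, y: width, z: up. The card starts upright in clip A, resting on its foot: the point is 109 mm above the counter, over the clip's middle.
- card_a_edge (a point): Middle of card A's lower edge, 95 mm below the point on its top edge.
- card_b_bar (a point): The same point on card B, an identical card standing in clip B.
- card_b_edge (a point): Middle of card B's lower edge, 95 mm below the point on its top edge.
- clip_a_foot (a point): Centre of the underside of clip A: a heavy steel foot, 70 x 70 x 14 mm, with two dark jaws 50 mm wide, reaching 62 mm above the counter, pinching the card across x; about 220 g; z up. The clips look alike: one spring is strong (the clip rises with its card), the other worn out (grip far below the clip's weight: it stays behind, card free after 50 mm). Lifting shows which.
- clip_b_foot (a point): The same point on clip B.
- tray: Low open aluminium tray, fixed, 200 mm (its x) by 160 mm (its y), 25 mm high, walls and floor 5 mm thick; origin at the centre of its underside. For the good clip with its card.
- card_box: Deep square white plastic box, open on top, fixed, 100 x 100 mm, 75 mm high, walls and floor 5 mm thick; origin at the centre of its underside. For the bare card, which stands or leans in it with its top edge near or above the rim.
Things that resemble listed ones, but are neither listed nor needed, are in the scene too. What is shaped like the part that bears card_b_bar but orange or purple is not meant.

How it is judged (in metres and radians):
At the end, for the whole second after the job is handed in: The clip that held stands upright (10 deg) on the tray's floor, its card still in it (out by under 15 mm, tilt under 17 deg); the other card in the box, lower edge down inside it (top edge within 80 mm of its centre, under 115 mm high); emptied clip upright (10 deg) within 40 mm of its start (((x of clip_a_foot in the frame of tray between -0.075 and 0.075 m and y of clip_a_foot in the frame of tray between -0.055 and 0.055 m and height (world z) of clip_a_foot below 0.012 m and angle between each of clip_a_foot, clip_b_foot's own z axis and vertical below 0.17 rad and distance between card_a_bar and clip_a_foot below 0.124 m and angle between card_a_bar's own z axis and vertical below 0.3 rad and horizontal distance between card_b_bar and card_box below 0.08 m and height (world z) of card_b_bar below 0.115 m and distance of clip_b_foot from where it was at the start of the episode below 0.04 m and x of card_b_edge in the frame of card_box between -0.05 and 0.05 m and y of card_b_edge in the frame of card_box between -0.05 and 0.05 m and height (world z) of card_b_edge below 0.06 m) or (x of clip_b_foot in the frame of tray between -0.075 and 0.075 m and y of clip_b_foot in the frame of tray between -0.055 and 0.055 m and height (world z) of clip_b_foot below 0.012 m and angle between each of clip_b_foot, clip_a_foot's own z axis and vertical below 0.17 rad and distance between card_b_bar and clip_b_foot below 0.124 m and angle between card_b_bar's own z axis and vertical below 0.3 rad and horizontal distance between card_a_bar and card_box below 0.08 m and height (world z) of card_a_bar below 0.115 m and distance of clip_a_foot from where it was at the start of the episode below 0.04 m and x of card_a_edge in the frame of card_box between -0.05 and 0.05 m and y of card_a_edge in the frame of card_box between -0.05 and 0.05 m and height (world z) of card_a_edge below 0.06 m))); the robot touches nothing.
It also fails if it takes over 61 s, if anything falls off the work surface, if the arm or the gripper's body presses on something with over 40 N, if the wrist force passes 120 N, or if a joint passes its speed limit or range.

## Working session

There is one attempt and no reset: what is moved stays moved. The work goes in short steps, each a Python script; the robot and the scene stay as the last script left them, time stands still between calls to the robot, and variables do not carry over. Pictures are saved under pics/ and viewed, at most 10 in all, crops included, and the job is handed in when it is done.

```bash
mkdir -p pics; cat > h.py <<'E'
import numpy as np, cv2
from plant import arm, capture
def cap(n):
    c=capture(n); np.savez('%s.npz'%n,**c); return c
def load(n): return dict(np.load('%s.npz'%n))
def foc(c): return c['frame'].shape[0]/2/np.tan(np.radians(float(c['vfov']))/2)
def world(c):
    z=c['range_z']; f=foc(c); v,u=np.mgrid[:z.shape[0],:z.shape[1]]
    P=np.stack([(u-c['cx'])/f*z,(v-c['cy'])/f*z,z],-1)
    W=(P-c['t'])@c['R']; W[z==0]=np.nan; return W
E
python3 - <<'E'
from h import *
a=cap('side');b=cap('top')
for n,c in(('side',a),('top',b)):
    cv2.imwrite(f'pics/{n}.png',cv2.resize(c['frame'][...,::-1],(768,576),interpolation=cv2.INTER_CUBIC)); print(n,c['vfov'],-c['R'].T@c['t'])
E
```

```text
side 47.00149529743253 [ 0.40998958 -0.76743716  0.68312151]
top 44.684068949940865 [ 0.3213422  -0.01093514  1.11710737]
```

View pics/top.png

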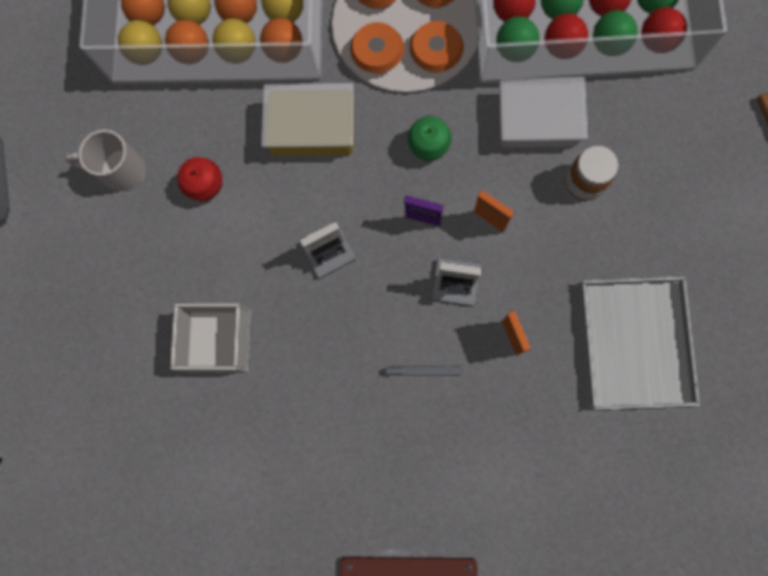

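View pics/side.png

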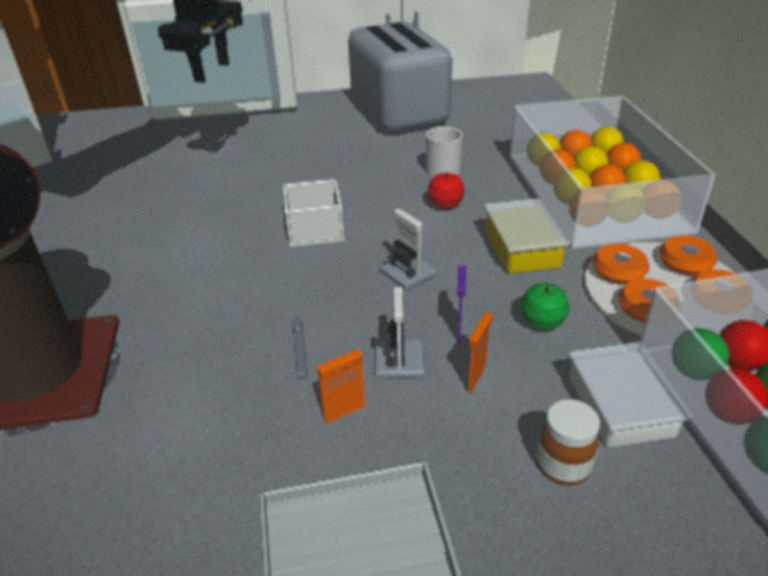

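The top view shows two white cards in grey clips at (320,238) and (458,268). The orange and purple cards at (494,210), (516,333) and (424,210) have no such clips and are decoys. The box is at (206,337) and the tray at (640,343). Next I measure from depth and check an enlarged crop.

```bash
cat > m.py <<'E'
from h import *
c=load('top');W=world(c);I=c['frame'].astype(int)
def rect(m,n):
    p=W[m]; r=cv2.minAreaRect((p[:,:2]*1000).astype(np.float32)); print(n,len(p),'z',np.round(np.percentile(p[:,2],[5,50,95]),3),'c',np.round(r[0],1),'size',np.round(r[1],1),'ang',round(r[2],1))
def win(x0,x1,y0,y1):
    m=np.zeros(I.shape[:2],bool); m[int(y0/1.5):int(y1/1.5),int(x0/1.5):int(x1/1.5)]=1; return m
z=W[...,2]
for n,w in(('L',(295,360,218,280)),('R',(430,490,252,310))):
    w=win(*w)
    rect(w&(z>.1)&(z<.13),n+' bar'); rect(w&(z>.008)&(z<.02),n+' foot'); rect(w&(z>.04)&(z<.075),n+' jaw')
rect(win(160,258,290,385)&(z>.06)&(z<.09),'box rim')
rect(win(570,710,265,420)&(z>.017)&(z<.035),'tray rim');rect(win(570,710,265,420)&(z>.001)&(z<.010),'tray floor')
for n,w in(('pur',(395,455,190,232)),('or1',(465,520,185,238)),('or2',(490,540,305,360))): rect(win(*w)&(z>.05),n)
k=I[140:250,190:370].astype(np.uint8)[...,::-1]
cv2.imwrite('pics/crop.png',cv2.resize(k,None,fx=4,fy=4,interpolation=cv2.INTER_CUBIC))
E
python3 m.py
```

```text
L bar 171 z [0.107 0.115 0.119] c [578.2 130.1] size [12.8 58.7] ang 28.8
L foot 319 z [0.01  0.014 0.017] c [577.8 129.9] size [69.3 70.1] ang 27.8
L jaw 245 z [0.051 0.061 0.072] c [565.3 123.1] size [29.4 59.8] ang 28.7
R bar 172 z [0.106 0.115 0.118] c [525.1 -76.4] size [59.2 12.7] ang 81.1
R foot 369 z [0.01  0.014 0.017] c [525.1 -76.7] size [70.1 70.3] ang 80.7
R jaw 236 z [0.05  0.061 0.07 ] c [510.2 -74.5] size [57.7 28.1] ang 80.9
box rim 545 z [0.062 0.074 0.078] c [431.7 305.2] size [ 98.2 102.1] ang 0.1
tray rim 826 z [0.018 0.024 0.028] c [ 426.6 -357.2] size [200.2 162.5] ang 2.2
tray floor 5997 z [0.001 0.004 0.008] c [ 431.5 -366.6] size [220.  251.4] ang 87.6
pur 244 z [0.054 0.1   0.105] c [628.2 -24.4] size [59.8 12.6] ang 73.7
or1 261 z [0.055 0.1   0.105] c [ 627.1 -132.5] size [60.  13.4] ang 54.1
or2 206 z [0.055 0.101 0.105] c [ 435.7 -160.5] size [59.9 12.2] ang 22.1
```

View pics/crop.png

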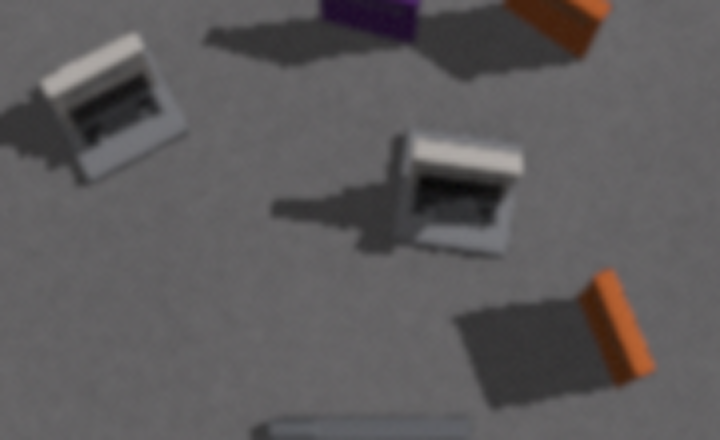

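Measurements agree with the given sizes. Bar tops are at 0.116 m, the 60×12 bars sit over the 70×70 feet, and the box and tray dimensions match. I'll start with L, the left clip: grasp, then a slow lift.

```bash
cat >> h.py <<'E'
def ori(th):
    "tool-down orientation closing along th (deg); pick the half turn with the smallest joint-6 travel"
    return [[180,0,(th+s+180)%360-180] for s in(90,-90)]
def above(p,th,z):
    best=None
    for o in ori(th):
        q=arm.inverse_kinematics([*p,z],o)
        if q is not None and (best is None or abs(q[5])<abs(best[0])): best=(q[5],o)
    arm.move_ptp([*p,z],best[1]); return best
def state(s): print(s,'t',round(arm.read_t(),2),'tcp',np.round(arm.read_tool_pos(),4),'F',np.round(arm.read_force(),2),'w',round(arm.read_gripper_width(),4),'g',np.round(arm.read_grasp_force(),1))
L=([.578,.130],28.5); Rr=([.525,-.0765],-9.1); BOX=[.4317,.3052]; TRAY=[.4266,-.3572]
def grab_lift(p,th):
    print(above(p,th,.20)); arm.set_gripper(.05); state('above')
    print(arm.move_linear([*p,.090],rate=.12,stop_force=8)); state('down')
    arm.set_gripper(0,force=30); state('closed')
    arm.move_linear([*p,.110],rate=.04); state('20mm')
    arm.move_linear([*p,.205],rate=.08); state('up')
    for n in('side','top'): cap(n)
E
python3 - <<'E'
from h import *
state('start'); grab_lift(*L)
c=load('side'); cv2.imwrite('pics/s2.png',cv2.resize(c['frame'][100:300,180:420,::-1],None,fx=3,fy=3,interpolation=cv2.INTER_CUBIC))
E
```

```text
start t 0.1 tcp [0.2681 0.564  0.2216] F [-0.84  0.39  0.18] w 0.0871 g 0.0
(np.float64(-23.44835166395253), [180, 0, 118.5])
above t 2.93 tcp [0.578 0.13  0.2  ] F [-0.11 -0.27  0.23] w 0.0503 g 0.0
False
down t 4.0 tcp [0.5788 0.13   0.091 ] F [-0.29 -0.25 -0.47] w 0.05 g 0.0
closed t 4.73 tcp [0.5778 0.1298 0.0899] F [-0.78 -0.29  1.35] w 0.0114 g 30.0
20mm t 5.38 tcp [0.578  0.13   0.1101] F [-0.48  0.29 -2.71] w 0.0116 g 30.0
up t 6.72 tcp [0.5775 0.1299 0.2041] F [-0.32 -0.27 -3.27] w 0.0114 g 30.0
```

View pics/s2.png

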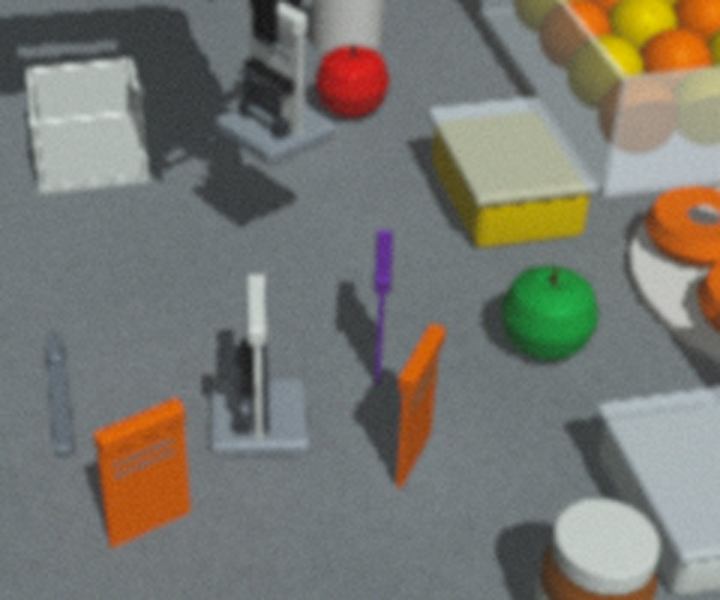

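The side crop shows L's clip raised with its card: the foot is at (275,135), its shadow is below it, and the load is about 3 N. So L is the good clip, and it goes to the tray at a height that clears the other cards.

```bash
python3 - <<'E'
from h import *
arm.move_linear([*L[0],.275],rate=.12)
arm.move_linear([*TRAY,.275],rate=.15); state('over')
cap('side')
arm.move_linear([*TRAY,.125],rate=.12)
print(arm.move_linear([*TRAY,.093],rate=.03,stop_force=4)); state('down')
cap('side');c=load('side'); cv2.imwrite('pics/s3.png',cv2.resize(c['frame'][230:384,130:330,::-1],None,fx=3,fy=3,interpolation=cv2.INTER_CUBIC))
E
```

```text
over t 11.11 tcp [ 0.4267 -0.3569  0.275 ] F [ 0.67 -0.53 -3.6 ] w 0.0115 g 30.0
True
down t 13.48 tcp [ 0.4259 -0.3571  0.0947] F [-1.3  -0.27  4.71] w 0.0115 g 30.0
```

View pics/s3.png

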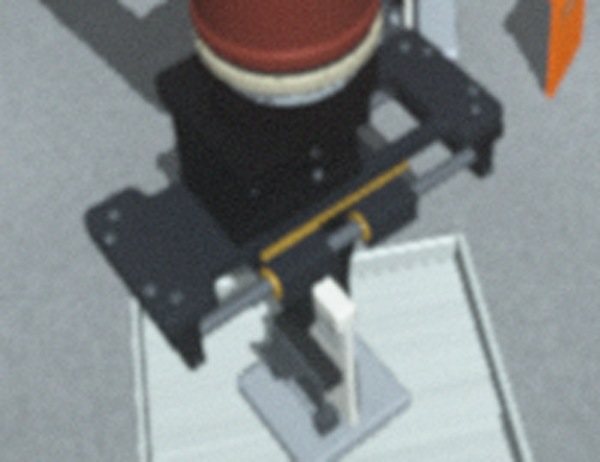

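The foot touched down at TCP 0.0947, exactly on the tray floor, with the clip upright in the tray at crop (325,400). I'll release it and test R.

```bash
python3 - <<'E'
from h import *
arm.set_gripper(.05); arm.dwell(.2)
arm.move_linear([*TRAY,.22],rate=.15)
grab_lift(*Rr)
c=load('side'); cv2.imwrite('pics/s4.png',cv2.resize(c['frame'][120:384,160:420,::-1],None,fx=2.2,fy=2.2,interpolation=cv2.INTER_CUBIC))
E
```

```text
(np.float64(-7.710182504340821), [180, 0, 80.89999999999998])
above t 17.0 tcp [ 0.5249 -0.0775  0.2   ] F [-0.9   0.94  0.43] w 0.0505 g 0.0
False
down t 18.07 tcp [ 0.5257 -0.0767  0.0909] F [ 0.42  0.49 -0.21] w 0.0502 g 0.0
closed t 18.8 tcp [ 0.5249 -0.0765  0.09  ] F [-1.37 -0.2   1.39] w 0.0114 g 30.0
20mm t 19.45 tcp [ 0.5251 -0.0766  0.1103] F [-0.1   0.53 -0.21] w 0.0117 g 30.0
up t 20.79 tcp [ 0.5246 -0.0764  0.2042] F [-0.39  0.32 -0.07] w 0.0118 g 30.0
```

View pics/s4.png

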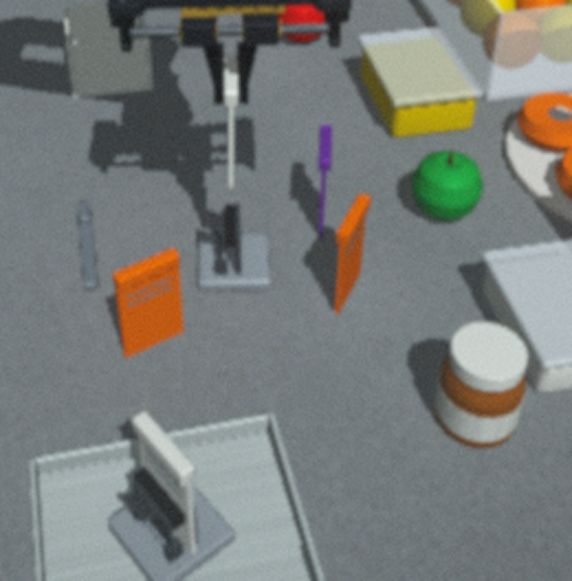

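R's clip stayed put at crop (233,262) and its card is bare in the gripper. Clip L stands upright in the tray with its card in. Next, the bare card goes into the box.

```bash
python3 - <<'E'
from h import *
arm.move_linear([*Rr[0],.225],rate=.12)
print(above(BOX,0,.225)); state('over')
arm.move_linear([*BOX,.13],rate=.12)
print(arm.move_linear([*BOX,.0805],rate=.04,stop_force=4)); state('down')
arm.set_gripper(.035); arm.dwell(.3)
arm.move_linear([*BOX,.25],rate=.15)
arm.move_ptp([.4,.5,.25],[180,0,90]); arm.dwell(.5); state('away')
cap('side');cap('top')
a=load('side')['frame'][80:384,120:420];b=load('top')['frame'][120:290,100:480]
cv2.imwrite('pics/end.png',np.hstack([cv2.resize(a,(380,385)),cv2.resize(b,(420,int(170*420/380)*1))[:385] if 0 else np.pad(cv2.resize(b,(420,188)),((0,197),(0,0),(0,0)))])[...,::-1])
E
sed -e 's/(295,360,218,280)/(595,685,270,400)/; s/(z<.13)/(z<.14)/' m.py > m2.py; python3 m2.py | head -7
python3 - <<'E'
from h import *
W=world(load('top'));x,y,z=W[...,0],W[...,1],W[...,2]
p=W[(abs(x-.4317)<.08)&(abs(y-.3052)<.08)&(z>.085)&(z<.15)]; print(len(p),p.mean(0),p.max(0))
E
```

```text
(np.float64(26.70941795059009), [180, 0, 90])
over t 22.67 tcp [0.4322 0.3044 0.2248] F [ 0.16 -0.17  0.41] w 0.0118 g 30.0
True
down t 24.77 tcp [0.4316 0.305  0.081 ] F [-0.59 -0.92  5.45] w 0.0115 g 30.0
away t 28.39 tcp [0.4003 0.4997 0.2502] F [-0.06  0.02  0.51] w 0.035 g 0.0
L bar 181 z [0.113 0.12  0.123] c [ 427.3 -355.4] size [12.1 60.9] ang 28.3
L foot 764 z [0.008 0.016 0.02 ] c [ 433.6 -363. ] size [138.4 182.9] ang 90.0
L jaw 214 z [0.049 0.065 0.07 ] c [ 416.1 -358.7] size [36.4 56.2] ang 28.3
168 [0.43024299 0.30287831 0.10579936] [0.43640799 0.33360714 0.1126221 ]Traceback (most recent call last):
  File "m2.py", line 10, in <module>
    rect(w&(z>.1)&(z<.14),n+' bar'); rect(w&(z>.008)&(z<.02),n+' foot'); rect(w&(z>.04)&(z<.075),n+' jaw')
    ~~~~^^^^^^^^^^^^^^^^^^^^^^^^^^^
  File "m2.py", line 4, in rect
    p=W[m]; r=cv2.minAreaRect((p[:,:2]*1000).astype(np.float32)); print(n,len(p),'z',np.round(np.percentile(p[:,2],[5,50,95]),3),'c',np.round(r[0],1),'size',np.round(r[1],1),'ang',round(r[2],1))
                                                                                              ~~~~~~~~~~~~~^^^^^^^^^^^^^^^^^^
    return _quantile_unchecked(
        a, q, axis, out, overwrite_input, method, keepdims, weights)
    return _ureduce(a,
                    func=_quantile_ureduce_func,
    ...<5 lines>...
                    overwrite_input=overwrite_input,
                    method=method)
    r = func(a, **kwargs)
    result = _quantile(arr,
                       quantiles=q,
    ...<2 lines>...
                       out=out,
                       weights=wgt)
    slices_having_nans = np.isnan(arr[-1, ...])
                                  ~~~^^^^^^^^^
IndexError: index -1 is out of bounds for axis 0 with size 0
```

View pics/end.png

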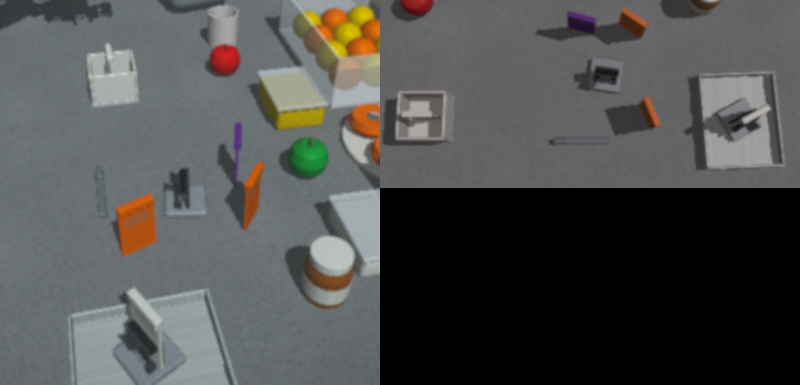

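The composite shows the card standing in the box at (110,60), R's empty clip upright in its place at (186,200), and clip L with its card upright in the tray at (150,340). Depth puts card L's top at 0.120 m, as expected when seated on the tray floor. (The traceback is only my reused script looking for R's card, which is no longer there.)

```bash
python3 -c "
from plant import arm
print(arm.close_job())"
```

```text
the job is handed in; nothing more can be done
None
```

I handed the job in at about 28 s: the left clip held and stands upright with its card in the tray, and the right clip was worn out, so it was left standing in place and its bare card is in the white box.

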